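Index the work carrier to the red polishing wheel and lock it

ROBOT

A 6-joint arm with a two-finger parallel gripper is mounted at the origin on the work surface. World frame = base frame: x ahead of the robot, y to its left, z up, the work surface at z = 0. Lengths are in m, angles in rad, forces in N, time in s.
With the tool pointing down it reaches from about 0.4 to 0.825 m from the base axis. Payload 7 kg.
Tool frame: the origin (TCP) lies midway between the tips of the shut fingers; the grasp point (between the pads) lies 19 mm behind it (robot.grasp_offset is the distance from the TCP to the grasp point, in m); z points along the fingers, y is the line along which they close (so a half turn about z gives the same grasp; the last joint's range is limited). The gripper opens to 88 mm and grips with 3 to 60 N. Pads are 19 mm wide; open, the fingers measure 130 mm over their backs; the gripper's body (78 mm by 193 mm) begins 47 mm behind the grasp point.
Start: joints at [-1.004, 0.359, 0.012, 0, -1.224, -0.288], TCP at [0.186, -0.649, 0.227] pointing down, gripper open.
Joint ranges: [-3.07, 3.07], [-1.43, 2.12], [-1.02, 1.25], [-3.03, 1.67], [-3.05, -0], [-3.03, 3.03]. Speed limits (rad/s): [2.39, 2.39, 3.01, 3.14, 3.14, 3.14].

INTERFACE

Orientations are given as a rotation vector (axis times angle).
In Python, from workcell import robot, jaws, kin, status, vision, job gives the robot as it stands. Calls block until the motion is done:
- robot.reach(position, orientation): joint-space move of the TCP to a pose.
- robot.line_to(position, rate=0.15, rotation=None): straight line of the TCP; rotation=None keeps the orientation; rate is the mean speed in m/s.
- robot.move_joints(angles): joint-space move.
- jaws.set_gripper(opening, force=None): opening from 0.0 (shut) to 1.0 (fully open); force is the grip in N (None keeps the last); returns when the fingers have stopped.
- robot.dwell(seconds).
- kin.solve_ik(position, orientation): joint angles nearest the present ones, or None.
- status.observe(): the state.
- vision.grab_frame(name): name is "side" or "top"; returns a dict with "color" (400x640x3 uint8, red, green, blue), "depth" (400x640 float32, m along the optical axis (not along the pixel's ray), 0 where there is no reading), "camera_matrix" (3x3 intrinsics, pixels), "position" and "rotation" of the camera in the world. Camera axes: x right, y down, z forward; pixel columns grow to the right and rows downward; lengths in m; the calibration is good to about 2 mm. A picture is of the moment at which its call begins.
A pose or a line that the arm cannot do raises robot.PlanningError and nothing moves.
- job.sign_off(): hands the job in; it is judged then, once.
Trained networks look in a picture, given as the dict that the camera call returned (one of the last four; its "shot" number tells which), for a name from the list of things; names that differ only in an ending like _2 or _b are one class to them, and where a whole thing is asked for, a point or a joint stands for the part that bears it (a point fixed in the world has none). Each returns a list of dicts, best first, with "confidence" (0 to 1); they miss things now and then, are a little off and sometimes report something else, mostly with a low value. They report only what shows in the picture. A call takes as long as a camera call. They do not tell look-alikes from the thing itself.
- vision.look_for(picture, query): "location" ([column, row] in pixels, amid what is visible of it).
The state is a dict: "t": time; "joint_positions": joint angles; "joint_velocities": joint speeds; "joint_efforts": joint torques, N m; "tool_pos": TCP position; "ee_rot": TCP orientation; "ft_force": force on the tool from outside, world axes, zero at the start; "moment": the same for the moment, N m; "opening": opening from 0.0 (shut) to 1.0 (fully open); "finger_force": force on a finger pad.
Only numpy, scipy, OpenCV 4.12 (cv2) and the standard library are available. Lean on these libraries where they do the work, as an engineer would, in place of code of your own. Each camera call takes 0.05 s, during which the arm holds its last target. There are 200 camera calls.

TASK

Push the three-armed work carrier round on its post until the arm that carries the brass blank points straight at the red polishing wheel. Then push the red-knobbed lock lever across until it is fully against its stop at the green dot. Only push: pick nothing up, and leave the jar, the spare brass blank and the brush where they are.

Things in the scene. Friction and masses are not known exactly. Their poses are not given: they have to be found in the camera images.
- carrier (a joint): Angle of the three-armed aluminium work carrier: turns either way, no end stops, about a vertical axis; counter-clockwise from above is positive; stays where it is left (stiff pivot, about 0.2 N m). Three arms at 120 degrees, any may be pushed: bars 20 mm wide reaching 125 mm from the axis, underside 60 mm, top 76 mm above the table. Hub 68 mm across, top 94 mm.
- carrier_axis (a point): Point on the carrier's turning axis, 68 mm above the table (mid-height of the arms). Its x axis points along the arm with the brass blank and turns with it; the two empty arms lie at +120 and -120 degrees (two steel pins on each, tops at 84 mm).
- blank_arm (a point): Point on the arm that carries the brass blank, 90 mm from the turning axis, 68 mm above the table; x axis outwards along that arm. The blank (70 x 20 x 20 mm, 58 to 128 mm from the axis, top 96 mm above the table, a small black clamp on it to 101 mm) is fixed to the arm.
- carrier_base: Fixed grey round pedestal under the carrier, origin on the table on the turning axis: a foot 150 mm across and 12 mm high, and above 18 mm a post at most 96 mm across, up to 57 mm.
- red_wheel (a point): Centre of the upright red polishing wheel (150 mm diameter, 30 mm thick, centre 110 mm above the table) at the front end of a fixed motor. Its spindle lies along its x axis, roughly the robot's x, with the motor behind it (+x) to 180 mm; it stands some 285 to 335 mm from the carrier's axis, on its left or right side. It does not turn.
- grey_wheel (a point): Centre of the same kind of wheel head with a grey wheel, on the opposite side of the carrier; not the one wanted.
- lock (a joint): Angle of the lock lever, which swings about a vertical pivot: about 0 at the open stop (black dot), 1.4 at the locked stop (green dot); it grows counter-clockwise from above and the lever stays where it is left (about 0.1 N m).
- lock_pivot (a point): Point on the lock lever's vertical pivot, 50 mm above the table (mid-height of the bar). Its x axis points along the lever to the knob and turns with it. The lever is a steel bar 14 mm wide reaching 86 mm from the pivot, underside 44 mm, top 56 mm above the table; at mid-swing it points roughly at the robot's side (-x).
- lock_knob (a point): Centre of the red ball knob (26 mm diameter) near the end of the lock lever, 84 mm from the pivot, 64 mm above the table.
- lock_base: Fixed dark post of the lock lever, 60 mm across and 40 mm high, origin on the table under the pivot; hub and two stop pins above it within 28 mm of the pivot, to 61 mm. Around it on the table a flat white dial plate, 210 mm across, 5 mm thick, with a black dot (open) and a green dot (locked).
- jar: Bystander: closed jar, 60 mm diameter, 75 mm high, standing loose; origin at the centre of its underside.
- spare: Bystander: loose spare brass blank, 90 x 22 x 20 mm, lying on the table beyond the carrier; origin at the centre of its underside, x along its length.
- brush: Bystander: loose hand brush lying on the table beyond the carrier; its x axis runs along it.
Mind the look-alikes: they are no part of the job. What is shaped like the lock_base but brown or orange is not meant.

How it is judged:
On the way, in this order (a step that is already met when the one before it is completed fails the run):
1. the arm with the brass blank points at the red wheel, the carrier at rest, the lock lever not yet locked (y of red_wheel in the frame of carrier_axis between -0.035 and 0.035 m and x of red_wheel in the frame of carrier_axis above 0.1 m and velocity of joint carrier between -0.05 and 0.05 rad/s and value of joint lock below 0.5 rad), for 0.3 s.
2. the lock lever is at its locked stop (value of joint lock above 1.28 rad), for 0.2 s.
At the end, for the whole second after the job is handed in: The line of the arm with the brass blank passes within 35 mm of the red wheel's centre (about 6 degrees), on the wheel's side, the carrier at rest; the lock lever stands beyond 1.28 rad of its 1.4 rad; the jar, spare blank and brush are within 20 mm of where they were (y of red_wheel in the frame of carrier_axis between -0.035 and 0.035 m and x of red_wheel in the frame of carrier_axis above 0.1 m and velocity of joint carrier between -0.05 and 0.05 rad/s and value of joint lock above 1.28 rad and distance of each of jar, spare, brush from where it was at the start of the episode below 0.02 m); the robot touches nothing.
It fails at once if the jar is lifted, knocked or moved more than 20 mm (distance of jar from where it was at the start of the episode above 0.02 m or angle between jar's own z axis and vertical above 0.5 rad).
It fails at once if the spare blank is lifted or moved more than 20 mm (distance of spare from where it was at the start of the episode above 0.02 m).
It fails at once if the brush is lifted or moved more than 20 mm (distance of brush from where it was at the start of the episode above 0.02 m).
It fails at once if the lock lever is pushed over before the brass blank's arm points at the red wheel (value of joint lock above 0.7 rad and (y of red_wheel in the frame of carrier_axis above 0.035 m or y of red_wheel in the frame of carrier_axis below -0.035 m or x of red_wheel in the frame of carrier_axis below 0.1 m)).
It also fails if it takes over 64 s, if anything falls off the work surface, if the arm or the gripper's body presses on something with over 40 N, if the wrist force passes 120 N, or if a joint passes its speed limit or range.

## Working session

There is one attempt and no reset: what is moved stays moved. The work goes in short steps, each a Python script; the robot and the scene stay as the last script left them, time stands still between calls to the robot, and variables do not carry over. Pictures are saved under pics/ and viewed, at most 10 in all, crops included, and the job is handed in when it is done.

```bash
mkdir -p pics
cat > h.py <<'E'
import numpy as np, cv2
from workcell import robot, jaws, kin, status, vision, job
def cloud(f):
    K=np.array(f["camera_matrix"]);d=f["depth"];v,u=np.indices(d.shape)
    p=np.stack([(u-K[0,2])/K[0,0]*d,(v-K[1,2])/K[1,1]*d,d],-1)
    w=p@np.array(f["rotation"]).T+np.array(f["position"]);w[d<=0]=np.nan
    return w
def ray(f,px,z):
    K=np.array(f["camera_matrix"]);R=np.array(f["rotation"]);c=np.array(f["position"])
    r=R@np.linalg.solve(K,[px[0],px[1],1]);return c+r*(z-c[2])/r[2]
def save(f,n,crop=None,s=1):
    im=f["color"][:,:,::-1]
    if crop: im=im[crop[1]:crop[3],crop[0]:crop[2]]
    cv2.imwrite("pics/"+n,cv2.resize(im,None,fx=s,fy=s,interpolation=cv2.INTER_CUBIC))
E
cat > a.py <<'E'
from h import *
for n in("top","side"):
    f=vision.grab_frame(n);save(f,n+"0.png",s=1.25);w=cloud(f);np.save(n+".npy",w)
    print(n,np.round(f["position"],3),np.round(f["rotation"],2).tolist())
    for q in["carrier","blank_arm","carrier_base","red_wheel","grey_wheel","lock","lock_knob","lock_base","jar","spare","brush"]:
        for r in vision.look_for(f,q)[:3]:
            c,v=np.array(r["location"]).round().astype(int);c=min(max(c,0),639);v=min(max(v,0),399)
            print(q,round(r["confidence"],2),c,v,w[v,c].round(3))
print(status.observe()["t"])
E
python3 a.py
```

```text
Traceback (most recent call last):
  File "a.py", line 3, in <module>
    f=vision.grab_frame(n);save(f,n+"0.png",s=1.25);w=cloud(f);np.save(n+".npy",w)
                                                      ~~~~~^^^
  File "h.py", line 6, in cloud
    w=p@np.array(f["rotation"]).T+np.array(f["position"]);w[d<=0]=np.nan
      ~~~~~~~~~~~~~~~~~~~~~~~~~~~^~~~~~~~~~~~~~~~~~~~~~~~
ValueError: operands could not be broadcast together with shapes (400,640) (3,)
```

```bash
sed -i 's/np.array(f\["rotation"\])/cv2.Rodrigues(np.array(f["rotation"],float))[0]/' h.py; python3 a.py
```

```text
top [0.41  0.072 1.155] [-2.16, 2.16, -0.12]
carrier 0.89 371 184 [ 0.561 -0.068  0.094]
blank_arm 0.95 371 190 [ 0.544 -0.069  0.088]
carrier_base 0.84 361 193 [ 0.535 -0.039  0.092]
red_wheel 0.95 259 128 [0.709 0.248 0.16 ]
red_wheel 0.67 363 192 [ 0.549 -0.055  0.002]
red_wheel 0.61 371 186 [ 0.556 -0.069  0.089]
grey_wheel 0.88 466 124 [ 0.722 -0.329  0.148]
lock 0.71 239 300 [0.228 0.316 0.054]
lock 0.58 192 228 [0.437 0.459 0.058]
lock 0.47 276 213 [0.48  0.211 0.055]
lock_knob 0.84 192 229 [0.434 0.459 0.06 ]
lock_knob 0.6 278 216 [0.472 0.205 0.054]
lock_knob 0.54 239 300 [0.228 0.316 0.054]
lock_base 0.95 287 210 [0.489 0.178 0.064]
lock_base 0.82 250 296 [0.24  0.283 0.06 ]
lock_base 0.81 206 226 [0.443 0.424 0.039]
jar 0.59 434 208 [ 0.492 -0.253  0.075]
spare 0.7 332 131 [0.74  0.042 0.023]
brush 0.77 386 130 [ 0.743 -0.128  0.019]
side [0.344 0.933 0.935] [-0.23, 2.8, -1.23]
carrier 0.67 303 188 [ 0.583 -0.143 -0.002]
blank_arm 0.71 303 192 [ 0.556 -0.018  0.092]
carrier_base 0.62 267 127 [ 0.734 -0.307  0.106]
carrier_base 0.57 309 204 [ 0.538 -0.01   0.056]
red_wheel 0.58 203 261 [0.726 0.305 0.134]
grey_wheel 0.97 265 125 [ 0.739 -0.303  0.115]
lock 0.8 422 317 [0.217 0.321 0.057]
lock 0.78 318 360 [0.431 0.462 0.055]
lock 0.68 318 262 [0.476 0.197 0.053]
lock_knob 0.85 317 362 [0.432 0.466 0.054]
lock_knob 0.64 420 315 [0.221 0.314 0.054]
lock_base 0.85 411 324 [0.238 0.323 0.026]
lock_base 0.7 311 363 [0.445 0.464 0.042]
lock_base 0.67 307 271 [0.503 0.209 0.027]
jar 0.64 336 152 [ 0.494 -0.252  0.071]
spare 0.73 234 218 [0.749 0.045 0.019]
spare 0.57 204 263 [0.723 0.308 0.131]
brush 0.61 248 180 [ 0.758 -0.129  0.019]
brush 0.46 304 190 [ 0.578 -0.134 -0.002]
1.25
```

View pics/top0.png

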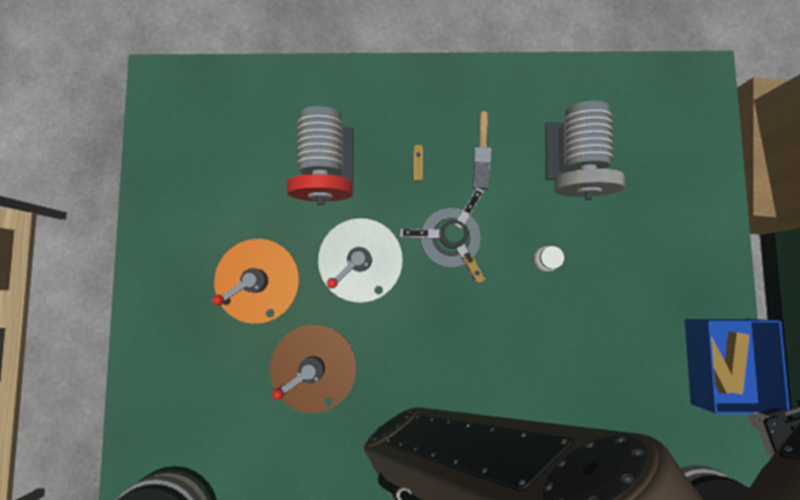

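View pics/side0.png

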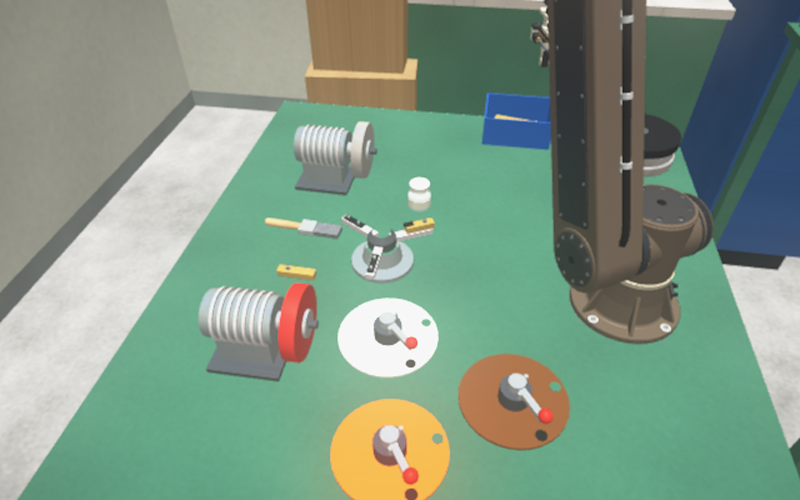

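```bash
cat > m.py <<'E'
from h import *
from scipy.optimize import least_squares
def carrier(tag=""):
    P=[];F={}
    for n in("top","side"):
        f=vision.grab_frame(n);w=cloud(f);F[n]=(f,w)
        q=w[(np.abs(w[...,2]-.079)<.011)&(np.hypot(w[...,0]-.553,w[...,1]+.062)<.15)]
        P.append(q)
    P=np.vstack(P)[:,:2]
    def res(v):
        d=P-v[:2];r=[]
        for k in range(3):
            a=v[2]+k*2*np.pi/3;l=d@[np.cos(a),np.sin(a)];t=d@[-np.sin(a),np.cos(a)]
            r.append(np.hypot(t,np.maximum(0,.03-l)+np.maximum(0,l-.125)))
        return np.min(r,0)
    best=min((least_squares(res,[.553,-.062,a],loss="soft_l1",f_scale=.01) for a in np.arange(0,2.1,.3)),key=lambda s:s.cost)
    x,y,t=best.x
    # blank arm: brass coloured / high
    sc=[]
    for k in range(3):
        a=t+k*2*np.pi/3;c=0
        for f,w in F.values():
            d=w[...,:2]-[x,y];l=d@[np.cos(a),np.sin(a)];s=np.abs(d@[-np.sin(a),np.cos(a)])
            m=(l>.06)&(l<.13)&(s<.015)&(w[...,2]>.088);c+=m.sum()
        sc.append(int(c))
    k=int(np.argmax(sc));a=(t+k*2*np.pi/3+np.pi)%(2*np.pi)-np.pi
    return x,y,a,sc,len(P),best.cost,F
if __name__=="__main__":
    x,y,a,sc,n,c,F=carrier();print("carrier",x,y,np.degrees(a),sc,n,c)
    for n,(f,w) in F.items():
        C=f["color"].astype(int);red=(C[...,0]>120)&(C[...,1]<70)&(C[...,2]<70)
        m=red&(w[...,0]>.6)&(w[...,2]>.04)
        q=w[m];print(n,"redwheel min/max",np.percentile(q,[1,50,99],axis=0).round(3).tolist())
        m=red&(np.hypot(w[...,0]-.45,w[...,1]-.22)<.11)&(w[...,2]>.04)&(w[...,1]<.33)&(w[...,0]>.36)
        q=w[m];print("knob n",len(q),np.nanmean(q,0).round(3),np.percentile(q,[2,98],axis=0).round(3).tolist())
        m=(C.min(-1)>150)&(np.abs(w[...,2]-.005)<.006)&(np.hypot(w[...,0]-.49,w[...,1]-.19)<.14)
        hull=w[m][:,:2].astype(np.float32);print("dial",cv2.minEnclosingCircle(hull),len(hull), cv2.fitEllipse(cv2.convexHull(hull)))
        m=(np.hypot(w[...,0]-.49,w[...,1]-.185)<.03)&(w[...,2]>.045)
        print("hub",np.nanmean(w[m],0).round(3))
        m=(np.hypot(w[...,0]-.492,w[...,1]+.253)<.05)&(w[...,2]>.065);print("jar",np.nanmean(w[m],0).round(3))
    save(F["top"][0],"crop.png",(190,120,460,260),2.9)
E
python3 m.py
```

```text
carrier 0.5535032587443358 -0.04117890169210677 -152.69094879000124 [0, 288, 0] 1433 0.05264796178362788
top redwheel min/max [[0.642, 0.196, 0.14], [0.657, 0.254, 0.177], [0.672, 0.33, 0.187]]
knob n 36 [0.442 0.239 0.075] [[0.433, 0.231, 0.07], [0.45, 0.246, 0.079]]
dial ((0.5003001689910889, 0.18131572008132935), 0.10527390986680984) 2992 ((0.5006573796272278, 0.18117351830005646), (0.2078295648097992, 0.20872046053409576), 32.226768493652344)
hub [0.495 0.186 0.06 ]
jar [ 0.5   -0.274  0.075]Traceback (most recent call last):
  File "m.py", line 33, in <module>
    q=w[m];print(n,"redwheel min/max",np.percentile(q,[1,50,99],axis=0).round(3).tolist())
                                      ~~~~~~~~~~~~~^^^^^^^^^^^^^^^^^^^^
    return _quantile_unchecked(
        a, q, axis, out, overwrite_input, method, keepdims, weights)
    return _ureduce(a,
                    func=_quantile_ureduce_func,
    ...<5 lines>...
                    overwrite_input=overwrite_input,
                    method=method)
    r = func(a, **kwargs)
    result = _quantile(arr,
                       quantiles=q,
    ...<2 lines>...
                       out=out,
                       weights=wgt)
    slices_having_nans = np.isnan(arr[-1, ...])
                                  ~~~^^^^^^^^^
IndexError: index -1 is out of bounds for axis 0 with size 0
```

```bash
cat > m2.py <<'E'
from m import *
x,y,a,sc,n,c,F=carrier()
for n,(f,w) in F.items():
    C=f["color"].astype(int);r=np.hypot(w[...,0]-.55,w[...,1]+.05)
    m=(np.abs(w[...,2]-.012)<.005)&(r<.1);h=cv2.convexHull(w[m][:,:2].astype(np.float32))
    print(n,"foot",m.sum(),cv2.minEnclosingCircle(h),cv2.fitEllipse(h)[:2])
    m=(np.abs(w[...,2]-.094)<.006)&(r<.055);print("hub",m.sum(),np.nanmean(w[m],0).round(3))
    hsv=cv2.cvtColor(f["color"],cv2.COLOR_RGB2HSV).astype(int)
    red=((hsv[...,0]<6)|(hsv[...,0]>174))&(hsv[...,1]>150)&(hsv[...,2]>80)
    v,u=np.nonzero(red);print("red px",len(v))
    m=red&(w[...,0]>.6)&(w[...,2]>.02);print("wheel",m.sum(),np.percentile(w[m],[1,50,99],axis=0).round(3).tolist() if m.any() else (u.min(),u.max(),v.min(),v.max()))
im=F["top"][0]["color"].copy()
f=F["top"][0];K=np.array(f["camera_matrix"]);R=np.array(f["rotation"],float);R=cv2.Rodrigues(R)[0];t=-R.T@np.array(f["position"])
pr=lambda p:tuple(int(i) for i in (cv2.projectPoints(np.array([p],float),cv2.Rodrigues(R.T)[0],t,K,None)[0][0,0]-[190,120])*2.9)
big=cv2.resize(im[120:260,190:460],None,fx=2.9,fy=2.9,interpolation=cv2.INTER_CUBIC)[:,:,::-1].copy()
for k in range(3):
    b=a+k*2*np.pi/3;cv2.line(big,pr([x,y,.08]),pr([x+.125*np.cos(b),y+.125*np.sin(b),.08]),(255,0,255) if k==0 else (255,0,0),1)
cv2.imwrite("pics/crop.png",big)
E
python3 m2.py
```

```text
top foot 660 ((0.558517575263977, -0.05116620287299156), 0.081175297498703) ((0.5574225187301636, -0.04660651832818985), (0.1468634456396103, 0.15479238331317902))
hub 92 [ 0.551 -0.045  0.092]
red px 866
wheel 717 [[0.642, 0.192, 0.076], [0.651, 0.259, 0.17], [0.671, 0.33, 0.187]]
side foot 567 ((0.5538796782493591, -0.04558767005801201), 0.07643066346645355) ((0.5540077686309814, -0.04517192021012306), (0.1473974883556366, 0.15178565680980682))
hub 58 [ 0.543 -0.038  0.091]
red px 963
wheel 740 [[0.642, 0.219, 0.091], [0.656, 0.31, 0.166], [0.671, 0.338, 0.185]]
```

View pics/crop.png

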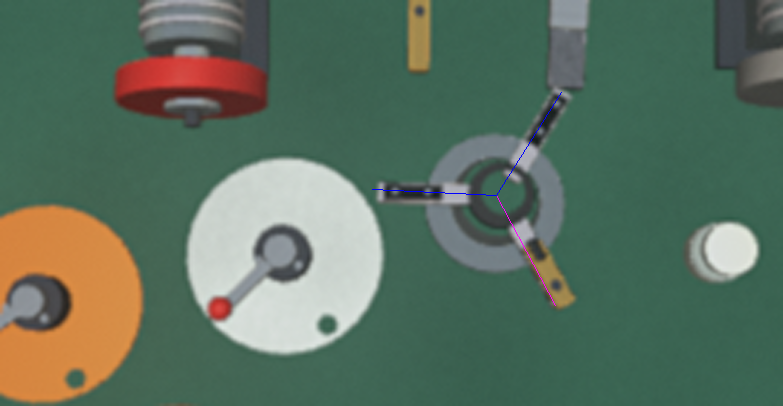

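Crop: the white dial (hub at crop 283,252) is the lock; the orange and brown dials are look-alikes. Its knob is at crop (220,308) on the open side and the green dot at (327,324). The blank arm points down-right, with its tip at (565,303). I will push it clockwise from about -150° to about +71°.

```bash
cat > p.py <<'E'
from m import *
from scipy.spatial.transform import Rotation as Ro
C=np.array([.5535,-.046]);W=np.array([.657,.262])
def rot(yaw,flip):  # tool x along yaw (tangent), z down
    c,s=np.cos(yaw+flip),np.sin(yaw+flip)
    return Ro.from_matrix(np.array([[c,s,0],[s,-c,0],[0,0,-1]]).T.T).as_rotvec()
def pose(adeg,C=C,r=.095,d=.0195,z=.068,flip=0):
    a=np.radians(adeg);u=np.array([np.cos(a),np.sin(a)]);n=np.array([-u[1],u[0]])
    return [*(C+r*u+d*n),z],rot(a+np.pi/2,flip)
E
python3 - <<'E'
from p import *
s=status.observe();print(Ro.from_rotvec(s["ee_rot"]).as_matrix().round(2).tolist(),s["t"])
for fl in(0,np.pi):
    for a in(-105,180-360,-240,75-360):
        p,r=pose(a,flip=fl);q=kin.solve_ik(p,r);print(a,np.round(p,3),None if q is None else np.round(q,2))
E
```

```text
[[-0.96, -0.28, -0.0], [-0.28, 0.96, 0.0], [-0.0, 0.0, -1.0]] 1.45
-105 [ 0.548 -0.143  0.068] [ 0.09  0.34 -0.43  0.   -0.81  1.22]
-180 [ 0.458 -0.066  0.068] [ 0.29  0.19 -0.65  0.   -0.73 -0.29]
-240 [0.489 0.027 0.068] [ 0.46  0.23 -0.59 -0.   -0.75 -1.5 ]
-285 [0.559 0.051 0.068] [ 0.44  0.33 -0.44  0.   -0.8  -2.27]
-105 [ 0.548 -0.143  0.068] [ 0.09  0.34 -0.43  0.   -0.81 -1.92]
-180 [ 0.458 -0.066  0.068] [ 0.29  0.19 -0.65  0.   -0.73  2.86]
-240 [0.489 0.027 0.068] [ 0.46  0.23 -0.59  0.   -0.75  1.64]
-285 [0.559 0.051 0.068] [ 0.44  0.33 -0.44  0.   -0.8   0.87]
```

Run:
```python
from p import *
jaws.set_gripper(0.0)
p,r=pose(-105,z=.2);robot.reach(p,r)
p,r=pose(-105);robot.line_to(p,.15)
fm=0
for a in list(range(-120,-285,-15))+[-284]:
    p,r=pose(a);robot.line_to(p,.08,rotation=r)
    s=status.observe();fm=max(fm,np.linalg.norm(s["ft_force"]))
print(s["t"],fm,np.round(s["ft_force"],1),np.round(s["tool_pos"],3),p)
x,y,a,sc,n,c,F=carrier();print(x,y,np.degrees(a),sc,c,np.degrees(np.arctan2(*(W-C)[::-1])))
save(F["top"][0],"t1.png",(190,100,460,260),2.9)
```

```text
11.7083 1.1256801544569985 [-0.4  0.8  0.3] [0.557 0.051 0.068] [np.float64(0.5575618134195864), np.float64(0.050895570960413195), 0.068]
0.5431204629648134 -0.04149069233176946 79.86542441398781 [1198, 0, 0] 0.021793491667255378 71.42564566259817
```

View pics/t1.png

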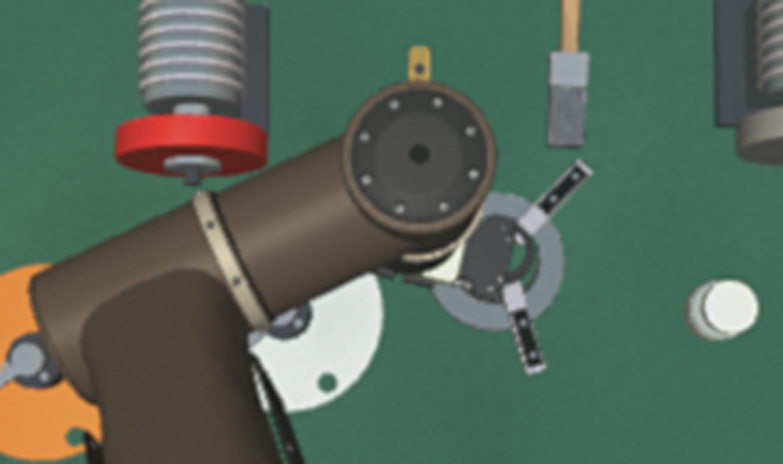

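The picture shows the carrier turned: the empty arms are at crop (535,368) and (590,170), so the blank is near 76° as commanded. Next I push to 71.5°, back off and check.

Run:
```python
from p import *
p,r=pose(-288.6);robot.line_to(p,.05,rotation=r)
p,r=pose(-288.6,d=.035);robot.line_to(p,.08)
p[2]=.24;robot.line_to(p,.25)
q=np.array(status.observe()["joint_positions"]);q[0]-=1.3;robot.move_joints(q)
x,y,a,sc,n,c,F=carrier();print(x,y,np.degrees(a),sc,c,status.observe()["t"])
d=W-C;print("y_rel",-np.sin(a)*d[0]+np.cos(a)*d[1])
save(F["top"][0],"t2.png",(190,100,460,260),2.9)
```

```text
0.5516778734961671 -0.042312260966598354 72.52800810584415 [290, 0, 0] 0.05073196446142936 15.7833
y_rel -0.0062511237727049945
```

View pics/t2.png

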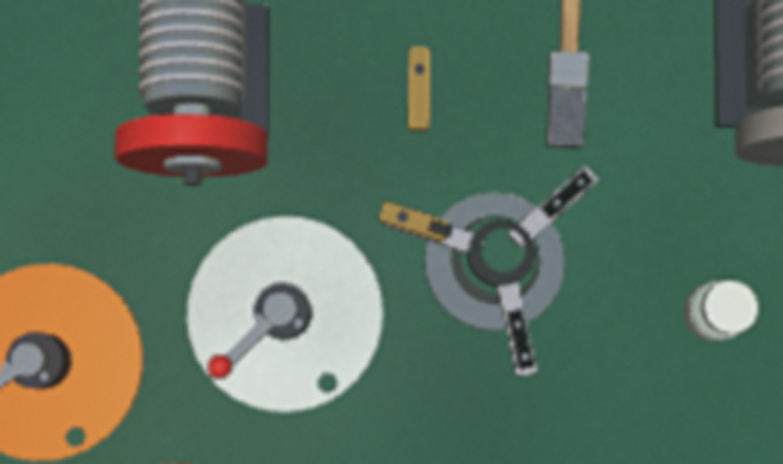

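The blank arm points at the red wheel: blank tip at crop (385,213), measured 72.5° against 71.4° wanted. The jar, spare and brush are unmoved. Now the lever.

Run:
```python
from p import *
L=np.array([.500,.181]);kw=dict(C=L,r=.084,d=-.0235,z=.060)
best=None
for fl in(0,np.pi):
    Q=[kin.solve_ik(*pose(a,flip=fl,**kw)) for a in(105,160,218)]
    print([None if q is None else np.round(q,2).tolist() for q in Q])
    if all(q is not None for q in Q):
        m=max(abs(np.diff([q[5] for q in Q])))
        if best is None or m<best[0]: best=(m,fl)
fl=best[1]; kw["flip"]=fl
p,r=pose(105,**{**kw,"z":.24});robot.reach(p,r)
p,r=pose(105,**kw);robot.line_to(p,.15)
f0=np.array(status.observe()["ft_force"])
for a in list(range(117,206,11))+list(range(207,224,2)):
    p,r=pose(a,**kw);robot.line_to(p,.06,rotation=r)
    f=np.linalg.norm(np.array(status.observe()["ft_force"])-f0);print(a,round(f,1),end="; ")
    if f>8: break
p,r=pose(a-12,**kw);robot.line_to(p,.08,rotation=r)
p[2]=.24;robot.line_to(p,.25)
q=np.array(status.observe()["joint_positions"]);q[0]-=1.5;robot.move_joints(q)
x,y,a,sc,n,c,F=carrier();print(x,y,np.degrees(a),status.observe()["t"])
f,w=F["top"];C_=f["color"].astype(int)
m=(C_[...,0]>120)&(C_[...,1]<70)&(C_[...,2]<70)&(np.hypot(w[...,0]-.5,w[...,1]-.181)<.11)
k=np.nanmean(w[m],0);print(k,np.degrees(np.arctan2(k[1]-.181,k[0]-.5)))
save(f,"t3.png",(190,100,460,260),2.9)
```

```text
[[0.84, 0.35, -0.43, -0.0, -0.79, -2.14], [0.9, 0.23, -0.61, 0.0, -0.73, -1.25], [0.78, 0.17, -0.7, 0.0, -0.7, -0.12]]
[[0.84, 0.35, -0.43, 0.0, -0.79, 1.0], [0.9, 0.23, -0.61, 0.0, -0.73, 1.89], [0.78, 0.17, -0.7, 0.0, -0.7, 3.02]]
117 1.3; 128 0.9; 139 1.1; 150 0.8; 161 0.6; 172 1.3; 183 1.0; 194 0.8; 205 1.5; 207 1.3; 209 1.1; 211 1.5; 213 2.1; 215 21.0; 0.551661406204944 -0.04240652670322842 72.5527159388951 28.7083
[0.4284654  0.13550543 0.07437787] -147.54445966985938
```

View pics/t3.png

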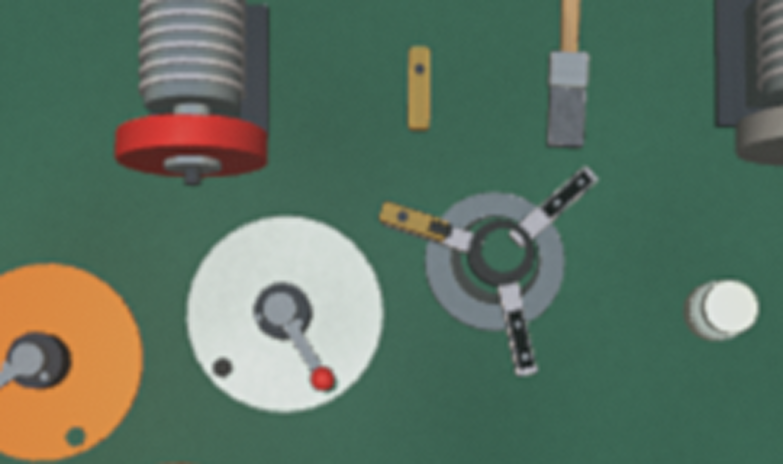

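The knob now covers the green dot (crop 322,378), and the force jump to 21 N shows the lever is on its stop. The carrier is unchanged, and the jar, spare and brush are in place.

```bash
python3 -c "
from workcell import job
print(job.sign_off())"
```

```text
the job is handed in; nothing more can be done
None
```

The blank arm points at the red wheel (about 1° off by measurement), the lock lever is against its green-dot stop, the bystanders look unmoved, and the job is handed in; no verdict was returned.

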